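# Seat the cassette carousel of a sequential air sampler

### The job

The sampler's cassette carousel is sitting high on its spindle because its notch is not over the locating pin. With the fingertips only, push the carousel round until the notch in its rim stands over the pin, press it down until it is fully home, and then fold the upright latch wing on top of the spindle flat over the hub, to either side. Do not grip or lift the carousel or force it, leave the other things on the bench where they are, and finish with the hand clear.

Things in the scene. Friction and masses are not known exactly. Their poses are not given: they have to be found in the camera images.
- spindle_axis (a point): Point on the upright spindle's axis at the shoulder that the seated carousel rests on, 58 mm above the bench. Axes are those of the sampler: z up, +x from its front panel to its back. The sampler is a fixed low white housing, 220 x 220 x 48 mm, with a round steel drive plate (196 mm across, top 54 mm above the bench). Its place and yaw vary.
- pin_top (a point): Top of the fixed upright steel locating pin: 8 mm thick with a ball end, 86.5 mm from the spindle axis towards the sampler's front, top 67 mm above the bench (9 mm above the shoulder). Right outside it stands a dark steel block, 8 mm wide, 94.5 to 102.5 mm from the axis, top 68 mm above the bench, which shows where the pin is.
- notch (a point): Middle of the U notch in the carousel's rim, 11 mm wide, open outwards, 86.5 mm from the axis, 9 mm above the carousel's underside; meets pin_top when seated. The carousel is a light grey plastic disc on the spindle, 180 mm across, 16 mm thick, with a steel hub collar (34 mm across, 6 mm high) on top; a dark line on its top runs to the notch.
- pocket_far (a point): Centre of the floor of the pocket opposite the notch. Five round pockets, 44 mm wide, 12 mm deep, floor 4 mm above the carousel's underside, centres 57 mm from the axis, lie at 60, 120, 180, 240 and 300 degrees from the notch; the sixth position, at the notch, is blank. A closed fingertip fits in a pocket and can push the carousel round either way.
- blank_top (a point): Point on the carousel's flat top in the blank position, 50 mm from the axis on the line to the notch, moving with it: free flat area about 40 mm across, a good place to press it down.
- carousel (a joint): Height of the carousel above its seated place, m: 0 fully home, about 0.010 at the start (just clear of the pin), up to 0.045 if pulled up. A rubber ring in the hub grips the spindle with 8 N, so the 0.25 kg carousel does not fall by itself; about 6 N downward moves it, and the pin stops it unless the notch is over the pin (the ball end helps it in from 3 mm off).
- carousel_turn (a joint): Turn of the carousel about the spindle, rad, anticlockwise from above positive, no stops: 0 or 2 pi has the notch over the pin. Starts between 0.7 and 5.58. Turning takes about 0.06 N m (1 N at a pocket), and it stays where it is left.
- latch (a joint): Angle of the latch wing, rad: 0 upright, +1.57 folded flat towards the sampler's +x (back), -1.57 flat towards its -x (front). Starts within 0.25 of upright. It folds with under 1 N at its tip and stays where it is left; the hub stops it from folding flat unless the carousel is fully home.
- latch_tip (a point): End of the latch wing, a steel bar 32 mm long from its pivot, 11 mm wide, 7.5 mm thick. The pivot is on the spindle axis, 85.5 mm above the bench, in the forked spindle head (14 mm across, top 90.5 mm above the bench). Upright, the tip is 117.5 mm above the bench; folded flat, the wing's upper face is 89 mm above it.
- filter_cassette_0_mid (a point): A loose filter cassette (40 mm across, 38 mm high) beside the sampler; a bystander.
- filter_cassette_1_mid (a point): Another loose filter cassette (40 mm across, 38 mm high) beside the sampler; a bystander.
- stopper_0: Loose rubber stopper, 30 mm across, 29 mm high, in front of the sampler; a bystander.
- brass_union: Loose brass pipe union, 22 x 44 x 19 mm, on the sampler's left; a bystander.

How it is judged:
On the way:
1. the carousel is pressed fully home with its notch over the pin, the latch not yet folded flat (value of joint carousel below 0.002 m and horizontal distance between notch and pin_top below 0.003 m and value of joint latch between -1.2 and 1.2 rad), for 0.2 s.
At the end, for the whole second after the job is handed in: The carousel is fully home on its shoulder (within 2 mm) with its notch over the pin (within 3 mm), and the latch wing is folded to either side to within about 12 degrees of flat (value of joint carousel below 0.002 m and horizontal distance between notch and pin_top below 0.003 m and (value of joint latch above 1.35 rad or value of joint latch below -1.35 rad)); the robot touches nothing.
It fails at once if the carousel is lifted up the spindle (by about 6 mm or more) (value of joint carousel above 0.016 m).
It fails at once if the carousel is squeezed or forced with more than 90 N (contact force between the fingers and carousel above 90 N).
It fails at once if a bystander is pushed more than 30 mm from its place (distance of any of filter_cassette_0_mid, filter_cassette_1_mid, stopper_0, brass_union from where it was at the start of the episode above 0.03 m).
It also fails if it takes over 64 s, if anything falls off the work surface, if the arm or the gripper's body presses on something with over 40 N, if the wrist force passes 120 N, or if a joint passes its speed limit or range.

### The arm

A 6-joint arm with a two-finger parallel gripper is mounted at the origin on a cart in front of the work surface, level with it; the furniture and walls round the work are solid. World frame = base frame: x ahead of the robot, y to its left, z up, the work surface at z = 0. Lengths are in m, angles in rad, forces in N, time in s.
With the tool pointing down it reaches from about 0.35 to 0.975 m from the base axis. Payload 4.9 kg.
Tool frame: the origin (TCP) lies at the very end of the fingers, on their centre line; the grasp point (between the pads) lies 19 mm behind it; z points along the fingers, y is the direction in which the jaws open and shut (so a half turn about z gives the same grasp; the last joint's range is limited). The gripper opens to 85 mm and grips with 20 to 120 N. Pads are 22 mm wide; open, the fingers measure 114 mm over their backs; the gripper's body (76 mm by 85 mm) begins 54 mm behind the grasp point. The pads swing forward as they close: fully open they stand 13 mm farther back than shut.
Start: joints at [-1.296, 0.053, 1.613, -0, 1.476, -0.119], TCP at [0.24, -0.577, 0.231] pointing down, gripper open.
Joint ranges: [-3.01, 3.01], [-1.01, 2.22], [0.06, 2.58], [-1.02, 4.17], [0.09, 2.62], [-3.14, 3.14]. Speed limits (rad/s): [2.57, 2.57, 3.14, 3.14, 3.14, 3.14].

### API

Orientations are given as a rotation vector (axis times angle).
In Python, from station import ctrl gives the robot as it stands.
- The arm moves only by the tool step_arm, never from a script. Its argument "moves" is a list of rows, each a list of 5 numbers: the opening, from 0 (shut) to 1 (fully open), then the shift along the world's x, y, z in m, then the turn about the world's z in degrees. A call has 1 to 20 rows; each row shifts and turns the pose as measured when the row begins; what a row does not reach is not made up. A row lasts 1/8 s, in which the tool goes at most 62.5 mm and 10.7 degrees, less where a joint would pass 70% of its speed; a pose out of reach is approached as far as the arm can. A call is refused whole if a number of a shift passes 0.0625 or a number of a turn 10.7, either way. A call with a gripper value outside its range is refused whole. The fingers move at their own pace and stop on an object; "newtons" is the grip in N (left out, the last holds). Time passes only in rows, so rows that do not move let the fingers close. It gives the time, the measured TCP pose, the force and the opening at its end, in the units of the state.
- ctrl.get_obs(): the state, without advancing time (a new reading comes with each control period).
- ctrl.get_image(name): name is "side" or "top" or "wrist"; returns a dict with "color" (400x640x3 uint8, red, green, blue), "camera_matrix" (3x3 intrinsics, pixels), "k1" (the pictures are not rectified: a ray, as slopes to the right and down, at radius r is drawn at 1 + k1 r^2 times it, then the intrinsics apply), "R" (3x3) and "t" (3): a world point X has camera coordinates R X + t; the wrist camera has in their place "T_tool_cam" (4x4, takes a point from camera to tool coordinates, whose origin is the TCP and whose axes are the flange's). Camera axes: x right, y down, z forward; pixel columns grow to the right and rows downward; lengths in m; the calibration is good to about 2 mm. A picture is of the moment at which its call begins: read the wrist's pose just before it. There is no depth.
- ctrl.finish_job(): hands the job in, once; it reports no verdict.
Trained networks look in a picture, given as the dict that the camera call returned (one of the last four; its "shot" number tells which), for a name from the list of things; names that differ only in an ending like _2 or _b are one class to them, and where a whole thing is asked for, a point or a joint stands for the part that bears it (a point fixed in the world has none). Each returns a list of dicts, best first, with "p" (0 to 1); they miss things now and then, are a little off and sometimes report something else, mostly with a low value. They report only what shows in the picture. A call takes as long as a camera call.
- ctrl.spot_in(picture, query): "bbox" ([left, top, right, bottom] in pixels, round what is visible of it).
The state is a dict: "t": time; "q": joint angles; "dq": joint speeds; "effort": joint torques, N m; "tool_pos": TCP position; "tool_rot": TCP orientation; "contact_force": force on the tool from outside, world axes, zero at the start; "wrist_torque": the same for the moment, N m; "opening": finger opening in m.
Only numpy, scipy, OpenCV 4.12 (cv2) and the standard library are available. Lean on these libraries where they do the work, as an engineer would, in place of code of your own. Each camera call takes 0.05 s, during which the arm holds its last target.

## Working session

There is one attempt and no reset: what is moved stays moved. The work goes in short steps, Python scripts to look and compute and a tool call to move; the robot and the scene stay as the last step left them, time stands still between calls to the robot, and variables do not carry over. Pictures are saved under pics/ and viewed, and the job is handed in when it is done.

Besides the shell and the picture viewer there is one more tool, called after "Request:" as name([rows], argument=value, ...), one row to a line, values as JSON. step_arm: Moves the arm, as the interface text tells. Its arguments: {"type":"object","properties":{"moves":{"type":"array","items":{"type":"array","items":{"type":"number"}}},"newtons":{"type":"number"}},"required":["moves"]}

```bash
ls; mkdir -p pics; cat > h.py <<'E'
from station import ctrl
import numpy as np, cv2, pickle
def shot(name,fn):
    o=ctrl.get_obs(); p=ctrl.get_image(name)
    cv2.imwrite('pics/'+fn+'.png',p['color'][:,:,::-1]); pickle.dump((o,p),open('pics/'+fn+'.pkl','wb'))
    return o,p
E
python3 - <<'E'
from h import *
o,p=shot('top','top0'); print(p['camera_matrix'],p['k1'],p['R'],p['t'])
for q in ['carousel','notch','pin_top','latch','filter_cassette_0_mid','stopper_0','brass_union']:
    print(q,[(np.round(d['bbox'],0).tolist(),round(d['p'],2)) for d in ctrl.spot_in(p,q)][:4])
o,p=shot('side','side0'); print(p['camera_matrix'],p['k1'],p['R'],p['t'])
print(o)
E
```

```text
pics
[[513.25460325   0.         318.92900085]
 [  0.         513.25460325 200.92593983]
 [  0.           0.           1.        ]] -0.026049862790326044 [[ 1.47591089e-03 -9.99947473e-01 -1.01426270e-02]
 [-9.82566412e-01  4.35472600e-04 -1.85911421e-01]
 [ 1.85906072e-01  1.02401933e-02 -9.82514158e-01]] [0.04396727 0.5657867  0.94527407]
carousel [([357.0, 150.0, 454.0, 242.0], 0.68)]
notch [([354.0, 148.0, 451.0, 240.0], 0.91)]
pin_top [([338.0, 134.0, 459.0, 263.0], 0.7)]
latch []
filter_cassette_0_mid [([463.0, 171.0, 482.0, 193.0], 0.65), ([357.0, 148.0, 449.0, 242.0], 0.43)]
stopper_0 [([340.0, 259.0, 356.0, 274.0], 0.57)]
brass_union [([457.0, 218.0, 476.0, 237.0], 0.48), ([314.0, 186.0, 337.0, 197.0], 0.42), ([354.0, 148.0, 451.0, 242.0], 0.35)]
[[414.98486593   0.         313.27552137]
 [  0.         414.98486593 191.37466645]
 [  0.           0.           1.        ]] -0.09766308212864375 [[ 0.96165365 -0.27366442 -0.01816697]
 [-0.18054235 -0.58177737 -0.79305709]
 [ 0.20646238  0.76592616 -0.60887635]] [-0.51730157  0.18814988  0.77988301]
{'t': 0.4, 'q': array([-1.29598802e+00,  5.28293303e-02,  1.61312249e+00, -3.39157427e-05,
        1.47601025e+00, -1.19023165e-01]), 'dq': array([-5.09235621e-04, -2.39770840e-03, -1.35923815e-03,  2.06215857e-03,
        6.37785152e-05, -8.00173963e-04]), 'effort': array([ 1.75090345e-04, -3.93050480e+01, -3.69811499e+01, -1.25310203e-04,
        2.44481082e-03,  2.24981271e-06]), 'tool_pos': array([ 0.23977652, -0.577047  ,  0.23109027]), 'tool_rot': array([-3.08052072e+00, -6.14572206e-01,  9.80169371e-05]), 'contact_force': array([-0.56546829,  0.25866432,  0.48834381]), 'wrist_torque': array([ 0.05002359, -0.01732533,  0.0143438 ]), 'opening': 0.08539703299737408}
```

```bash
python3 - <<'E'
import cv2
a=cv2.imread('pics/top0.png')[120:290,290:500]; cv2.imwrite('pics/top0c.png',cv2.resize(a,None,fx=3.5,fy=3.5,interpolation=cv2.INTER_CUBIC))
E
```

```text
(no output)
```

View pics/top0.png

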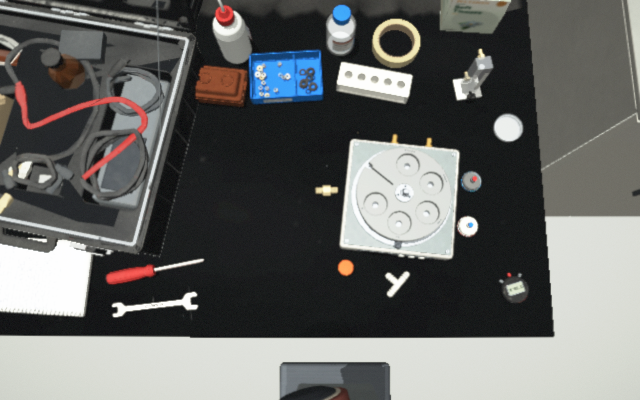

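View pics/side0.png

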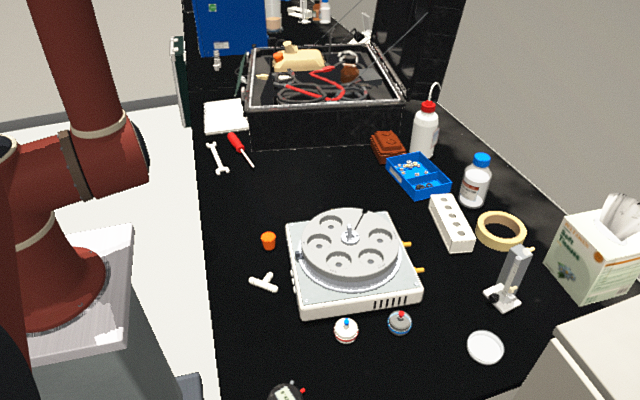

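View pics/top0c.png

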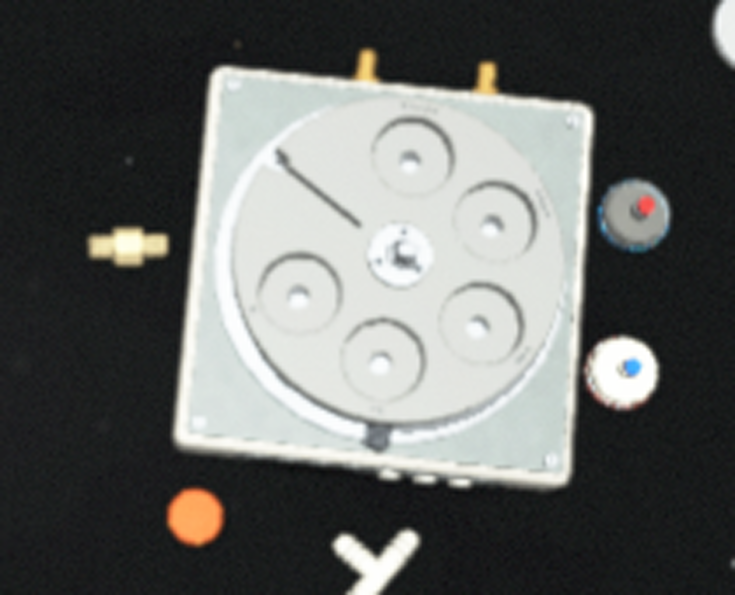

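The top view shows the sampler with its block towards the robot (crop 377,437) and the notch line pointing up and left (crop 280,155). The latch is near upright. Next I'll compute the poses.

```bash
cat >> h.py <<'E'
def ray(p,uv,o=None):
    K=p['camera_matrix']; m=(np.array(uv,float)-K[:2,2])/[K[0,0],K[1,1]]
    m0=m.copy()
    for _ in range(20): m=m0/(1+p['k1']*(m@m))
    d=np.array([m[0],m[1],1.])
    if 'R' in p: R,t=p['R'],p['t']; return -R.T@t, R.T@d
    from scipy.spatial.transform import Rotation as Ro
    T=np.eye(4); T[:3,:3]=Ro.from_rotvec(o['tool_rot']).as_matrix(); T[:3,3]=o['tool_pos']
    T=T@p['T_tool_cam']; return T[:3,3],T[:3,:3]@d
def at(p,uv,z,o=None):
    c,d=ray(p,uv,o); return c+d*(z-c[2])/d[2]
def proj(p,X,o=None):
    if 'R' in p: R,t=p['R'],p['t']
    else:
        from scipy.spatial.transform import Rotation as Ro
        T=np.eye(4); T[:3,:3]=Ro.from_rotvec(o['tool_rot']).as_matrix(); T[:3,3]=o['tool_pos']
        T=np.linalg.inv(T@p['T_tool_cam']); R,t=T[:3,:3],T[:3,3]
    c=R@np.array(X)+t; m=c[:2]/c[2]; m=m*(1+p['k1']*(m@m)); K=p['camera_matrix']
    return m*[K[0,0],K[1,1]]+K[:2,2]
E
python3 - <<'E'
from h import *
o,p=pickle.load(open('pics/top0.pkl','rb'))
f=lambda u,v,z: at(p,(u/3.5+290-0.36,v/3.5+120-.36),z)[:2]
C=[f(213,68,.048),f(592,103,.048),f(570,487,.048),f(177,445,.048)]
c=np.mean(C,0); print('corners',np.round(C,4),'c',c, 'fwd', [np.degrees(np.arctan2(*(C[a]-C[b])[::-1])) for a,b in((0,3),(1,2))],[np.degrees(np.arctan2(*(C[a]-C[b])[::-1]))-90 for a,b in((0,1),(3,2))])
h=f(400,254,.090);print('hub',h)
b=f(377,437,.068);print('block',b,'ang',np.degrees(np.arctan2(*(b-c)[::-1])),np.linalg.norm(b-c))
n=f(280,155,.084);print('notch',n,np.degrees(np.arctan2(*(n-h)[::-1])),np.linalg.norm(n-h))
for k in [(412,157),(495,220),(482,324),(383,360),(300,293)]:
    q=f(*k,.084); print(np.degrees(np.arctan2(*(q-h)[::-1])),np.linalg.norm(q-h))
for nm,k,z in [('st',(195,517),.029),('br',(128,246),.015),('c0',(636,212),.038),('c1',(622,371),.038)]: print(nm,f(*k,z))
E
```

```text
corners [[ 0.6927 -0.0187]
 [ 0.6718 -0.2343]
 [ 0.4539 -0.2115]
 [ 0.477   0.0033]] c [ 0.57387037 -0.11529939] fwd [np.float64(-5.804643413246421), np.float64(-5.957654805605952)] [np.float64(-5.539685710063424), np.float64(-6.124913206343351)]
hub [ 0.57539175 -0.11563298]
block [ 0.47934153 -0.10382132] ang 173.07680750261127 0.09522314746325691
notch [ 0.6318126  -0.05278593] 48.08413836596641 0.08445746612391916
-9.348735153000986 0.05598965161677854
-69.2924380154818 0.056617194474273304
-130.2675124406397 0.057345523526161464
170.15754698507226 0.05736178621986342
110.65944389399104 0.057076509143827704
st [ 0.43877319 -0.00710279]
br [0.59572068 0.02991683]
c0 [ 0.61046586 -0.25879821]
c1 [ 0.51931352 -0.24606971]
```

Request:
step_arm([
  [0,0.02,0.045,0.01,0],
  [0,0.02,0.045,0.01,0],
  [0,0.02,0.045,0.01,0],
  [0,0.02,0.045,0.01,0],
  [0,0.02,0.045,0.01,0],
  [0,0.02,0.045,0.01,0],
  [0,0.02,0.045,0,0],
  [0,0.02,0.045,0,0],
  [0,0.02,0.045,0,0],
  [0,0.02,0.03,0,0],
  [0,0,0,0,0],
], newtons=30)

```text
t: 1.82
tool_pos: [0.4434, -0.1282, 0.2947]
tool_rot: [3.078, 0.611, 0.01]
contact_force: [-0.5, 0.7, 0.2]
opening: -0.0002
```

```bash
python3 - <<'E'
from h import *
o,p=shot('wrist','w1'); print(o['tool_pos'],o['tool_rot'],o['t'],o['opening'],p['T_tool_cam'].round(3).tolist(),p['k1'])
print(proj(p,[.574,-.1155,.09],o))
E
```

```text
[ 0.44336039 -0.12824899  0.29465359] [3.07813628 0.61066062 0.01001182] 1.825 -0.00022790305706183757 [[0.0, -0.963, -0.271, 0.069], [1.0, 0.0, 0.0, 0.002], [-0.0, -0.271, 0.963, -0.142], [0.0, 0.0, 0.0, 1.0]] -0.0011014948358709317
[355.70240009  44.82397826]
```

View pics/w1.png

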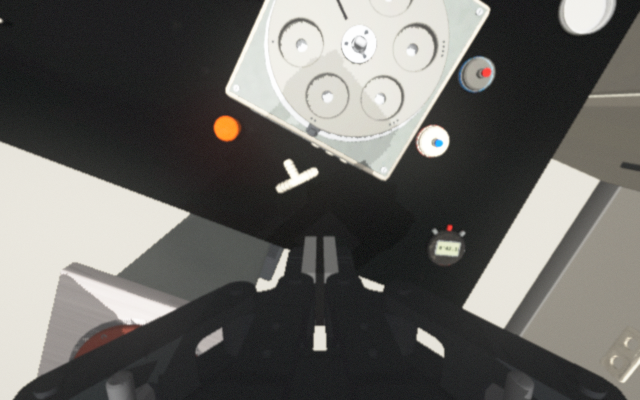

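Request:
step_arm([
  [0,0.025,0.007,-0.04,-9.5],
  [0,0.025,0.007,-0.04,-9.5],
  [0,0.025,0.008,-0.04,-9.0],
  [0,0,0,-0.02,0],
  [0,0,0,0,0],
])

```text
t: 2.5
tool_pos: [0.5185, -0.1131, 0.1527]
tool_rot: [3.123, -0.192, 0.01]
contact_force: [-0.2, 0.9, 0.1]
opening: -0.0
```

```bash
python3 - <<'E'
from h import *
o,p=shot('wrist','w2'); print(o['tool_pos'],o['tool_rot'],o['t'],o['contact_force'])
print(proj(p,[.574,-.1155,.09],o), proj(p,[.518,-.106,.074],o))
E
```

```text
[ 0.51848763 -0.11307151  0.15269022] [ 3.12298386 -0.19228559  0.0099903 ] 2.5 [-0.2184888   0.86926758  0.14825067]
[308.66375368 129.44016595] [306.13971414 209.96961301]
```

View pics/w2.png

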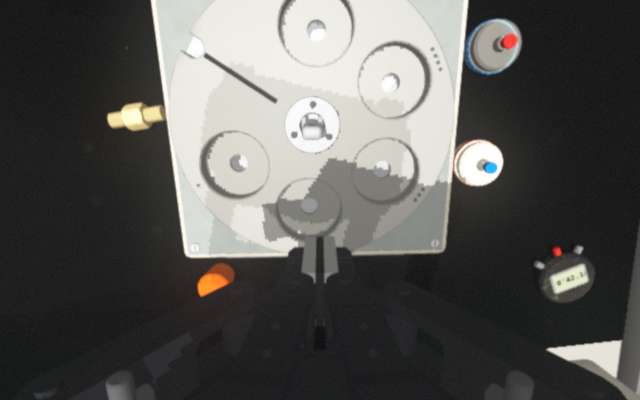

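Clear view: hub at (312,124), rim pockets at about (316,30), (394,80), (382,170), (309,207) and (235,164), notch at (194,46). I'll fit them.

```bash
cat >> h.py <<'E'
from scipy.optimize import least_squares
def fit(p,o,pts,hub,z0=.084,n0=50.3,off=(60,120,180,240,300)):
    def r(x):
        e=[]
        for k,uv in pts.items():
            a=np.radians(x[2]+k); R=.0865 if k==0 else .057
            e.append(proj(p,[x[0]+R*np.cos(a),x[1]+R*np.sin(a),z0],o)-uv)
        if hub is not None: e.append(proj(p,[x[0],x[1],z0+.006],o)-hub)
        return np.concatenate(e)
    s=least_squares(r,[.574,-.1155,n0],x_scale=[.01,.01,5]); return s.x,s.fun.round(1)
E
python3 - <<'E'
from h import *
o,p=pickle.load(open('pics/w2.pkl','rb'))
print(fit(p,o,{300:(316,30),240:(394,80),180:(382,170),120:(309,207),60:(235,164)},(312.5,125)))
E
python3 - <<'E'
import cv2
a=cv2.imread('pics/w2.png')[0:260,150:480]; cv2.imwrite('pics/w2c.png',cv2.resize(a,None,fx=2.3,fy=2.3,interpolation=cv2.INTER_CUBIC))
E
```

```text
(array([ 0.57658343, -0.11759952, 50.22880549]), array([-0.3, -5.7,  0.6,  0.3,  3.2,  2.4, -0.9,  3.7, -1.5,  1.6, -1. ,
       -0.3]))
```

View pics/w2c.png

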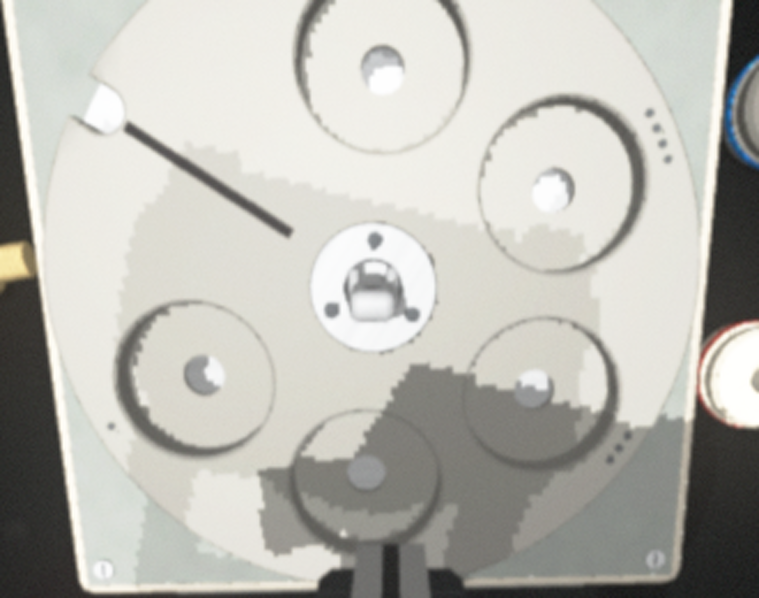

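Request:
step_arm([
  [0,0.001,0.006,-0.03,0],
  [0,0,0,-0.025,0],
  [0,0,0,-0.01,0],
  [0,0,0,0,0],
])

```text
t: 3.05
tool_pos: [0.5235, -0.1117, 0.0954]
tool_rot: [3.118, -0.198, 0.032]
contact_force: [0.6, 0.8, -0.1]
opening: 0.0001
```

Request:
step_arm([
  [0,-0.005,0.006,0,0],
  [0,0,0,0,0],
])

```text
t: 3.3
tool_pos: [0.5196, -0.1061, 0.0982]
tool_rot: [3.116, -0.199, 0.039]
contact_force: [0.1, -0.4, -0.6]
opening: -0.0
```

Request:
step_arm([
  [0,0,0,-0.012,0],
  [0,0,-0.001,-0.009,0],
  [0,0,0,-0.002,0],
])

```text
t: 3.68
tool_pos: [0.5201, -0.1072, 0.0746]
tool_rot: [3.116, -0.198, 0.041]
contact_force: [0.4, 0.1, 0.2]
opening: 0.0002
```

```bash
python3 - <<'E'
from h import *
o,p=shot('wrist','w3'); print(o['tool_pos'],o['tool_rot'],o['t'],o['contact_force'])
E
```

```text
[ 0.52008598 -0.10716941  0.07464497] [ 3.11589404 -0.19842016  0.04138328] 3.675 [0.4344075  0.06671136 0.16300358]
```

View pics/w3.png

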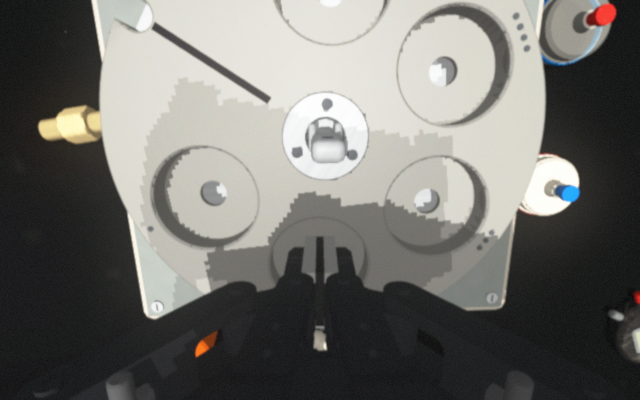

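```bash
python3 - <<'E'
from h import *
o=ctrl.get_obs(); print(o['q'].round(3),o['tool_pos'])
c=np.array([.5755,-.1165]); d=o['tool_pos'][:2]-c; print(np.degrees(np.arctan2(d[1],d[0])),np.linalg.norm(d))
a0=171
for k in range(14):
    a=np.radians([a0+10*k,a0+10*(k+1)]); P=c+.057*np.c_[np.cos(a),np.sin(a)]
    print(a0+10*(k+1),(P[1]-P[0]).round(4),P[1].round(4))
E
```

```text
[-0.337 -0.038  1.979 -0.012  1.17   1.365] [ 0.52001225 -0.10713115  0.07457626]
170.416259317846 0.05627313154967404
181 [-0.0007 -0.0099] [ 0.5185 -0.1175]
191 [ 0.001  -0.0099] [ 0.5195 -0.1274]
201 [ 0.0027 -0.0096] [ 0.5223 -0.1369]
211 [ 0.0044 -0.0089] [ 0.5266 -0.1459]
221 [ 0.0058 -0.008 ] [ 0.5325 -0.1539]
231 [ 0.0071 -0.0069] [ 0.5396 -0.1608]
241 [ 0.0082 -0.0056] [ 0.5479 -0.1664]
251 [ 0.0091 -0.004 ] [ 0.5569 -0.1704]
261 [ 0.0096 -0.0024] [ 0.5666 -0.1728]
271 [ 0.0099 -0.0007] [ 0.5765 -0.1735]
281 [0.0099 0.001 ] [ 0.5864 -0.1725]
291 [0.0096 0.0027] [ 0.5959 -0.1697]
301 [0.0089 0.0044] [ 0.6049 -0.1654]
311 [0.008  0.0058] [ 0.6129 -0.1595]
```

Request:
step_arm([
  [0,-0.001,-0.01,0.001,8],
  [0,0.001,-0.01,0,10],
  [0,0.003,-0.0095,0,10],
])

```text
t: 4.1
tool_pos: [0.5227, -0.1359, 0.0748]
tool_rot: [3.076, 0.588, 0.045]
contact_force: [-0.5, 1.1, 0.8]
opening: 0.0003
```

Request:
step_arm([
  [0,0.004,-0.009,0,10],
  [0,0.006,-0.008,0,10],
  [0,0.007,-0.007,0,10],
  [0,0.008,-0.0055,0,10],
])

```text
t: 4.6
tool_pos: [0.5479, -0.1656, 0.0748]
tool_rot: [-2.675, -1.639, -0.046]
contact_force: [-0.2, 1.3, 1.2]
opening: -0.0002
```

```bash
python3 - <<'E'
from h import *
o,p=shot('top','top2'); print(o['tool_pos'],o['contact_force'])
a=cv2.imread('pics/top2.png')[120:290,290:500]; cv2.imwrite('pics/top2c.png',cv2.resize(a,None,fx=3.5,fy=3.5,interpolation=cv2.INTER_CUBIC))
o,p=shot('wrist','w4')
c=np.array([.5755,-.1165]); d=o['tool_pos'][:2]-c; print(np.degrees(np.arctan2(d[1],d[0])),np.linalg.norm(d))
E
```

```text
[ 0.5479349  -0.16563268  0.07482198] [-0.2203518   1.29744612  1.22649086]
-117.95928696291035 0.05655076037268506
```

View pics/w4.png

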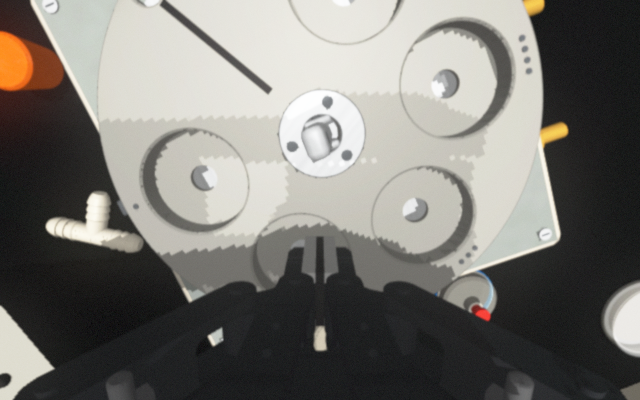

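Request:
step_arm([
  [0,0.009,-0.0045,0,10],
  [0,0.0095,-0.0025,0,10],
  [0,0.01,-0.001,0,10],
  [0,0.01,0.001,0,10],
  [0,0.0095,0.0025,0,10],
  [0,0,0,0,0],
])

```text
t: 5.45
tool_pos: [0.5951, -0.1692, 0.0744]
tool_rot: [-1.723, -2.603, -0.033]
contact_force: [0.9, 0.3, 0.1]
opening: 0.0002
```

```bash
python3 - <<'E'
from h import *
o,p=shot('top','top3'); print(o['tool_pos'],o['contact_force'])
a=cv2.imread('pics/top3.png')[120:290,290:500]; cv2.imwrite('pics/top3c.png',cv2.resize(a,None,fx=3.5,fy=3.5,interpolation=cv2.INTER_CUBIC))
o,p=shot('wrist','w5')
c=np.array([.5755,-.1165]); d=o['tool_pos'][:2]-c; print(np.degrees(np.arctan2(d[1],d[0])),np.linalg.norm(d))
E
```

```text
[ 0.59511633 -0.16920134  0.07435315] [0.87070261 0.34543664 0.09403023]
-69.98008510378189 0.05614915609113281
```

View pics/w5.png

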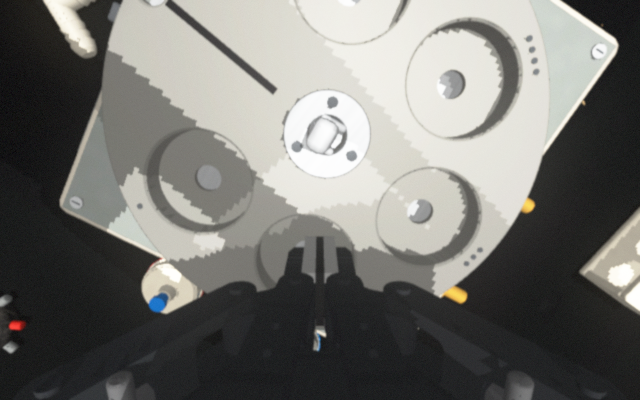

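View pics/top3c.png

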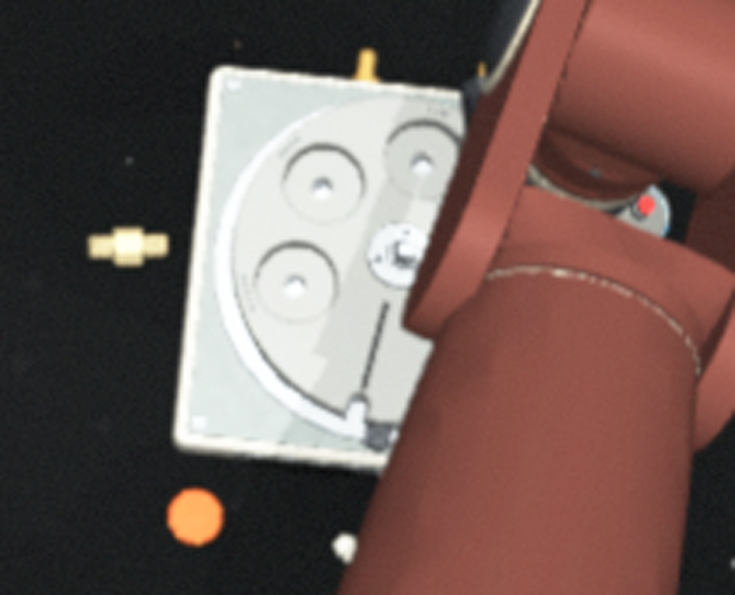

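```bash
python3 - <<'E'
from h import *
o,p=pickle.load(open('pics/top3.pkl','rb'))
f=lambda u,v,z: at(p,(u/3.5+290-0.36,v/3.5+120-.36),z)[:2]
h=f(400,254,.090)
for k,off in [((324,184),-120),((296,282),-60),((360,400),0)]:
    d=f(*k,.084)-h; print((np.degrees(np.arctan2(d[1],d[0]))-off)%360,np.linalg.norm(d))
d=f(387,303,.084)-f(362,392,.084); print('line',np.degrees(np.arctan2(-d[1],-d[0])))
E
```

```text
164.33777845425098 0.056103371900244316
164.28493762449008 0.05721282676956108
163.8323138831282 0.08119562195116554
line 163.08353103052914
```

Request:
step_arm([
  [0,0.0085,0.0035,0,9],
  [0,0,0,0,0],
])

```text
t: 5.8
tool_pos: [0.6017, -0.1659, 0.0737]
tool_rot: [-1.517, -2.724, -0.029]
contact_force: [0.4, 0.4, 0.1]
opening: -0.0005
```

```bash
python3 - <<'E'
from h import *
o,p=shot('top','top4'); print(o['tool_pos'],o['contact_force'],o['tool_rot'])
a=cv2.imread('pics/top4.png')[140:255,330:430]; cv2.imwrite('pics/top4c.png',cv2.resize(a,None,fx=5,fy=5,interpolation=cv2.INTER_CUBIC))
o,p=shot('side','s4'); a=cv2.imread('pics/s4.png')[190:330,270:440]; cv2.imwrite('pics/s4c.png',cv2.resize(a,None,fx=4,fy=4,interpolation=cv2.INTER_CUBIC))
E
```

```text
[ 0.60166    -0.16589183  0.07374888] [0.4318956  0.4340491  0.12991808] [-1.51692054 -2.7237009  -0.02894514]
```

View pics/top4c.png

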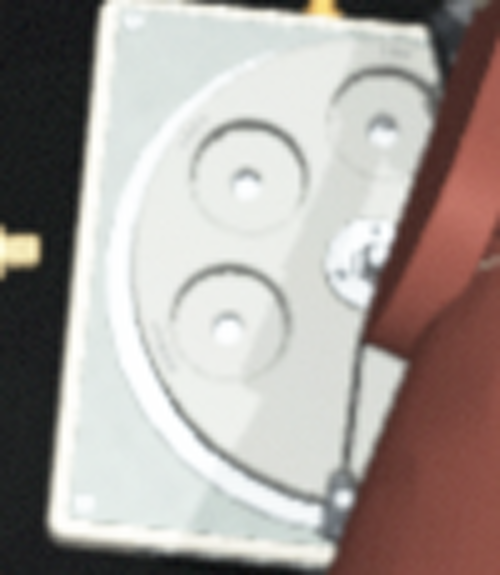

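View pics/s4c.png

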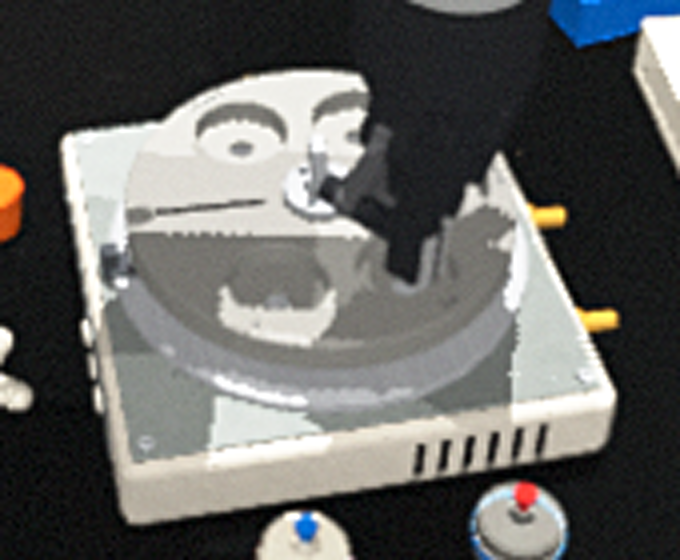

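```bash
python3 - <<'E'
from h import *
o,p=pickle.load(open('pics/top4.pkl','rb'))
f=lambda u,v,z: at(p,(u/5+330-0.4,v/5+140-.4),z)[:2]
h=np.array([.5754,-.1156])
for k,off in [((248,178),-120),((231,323),-60),((341,494),0)]:
    d=f(*k,.084)-h; print((np.degrees(np.arctan2(d[1],d[0]))-off)%360,np.linalg.norm(d))
d=f(362,350,.084)-f(345,470,.084); print('line',np.degrees(np.arctan2(-d[1],-d[0])))
E
```

```text
172.7192313158245 0.056589266419157236
172.49052625342017 0.05689295611425096
171.48075949217036 0.08731715503546345
line 170.47104521064546
```

Request:
step_arm([
  [0,0.0015,0.0008,0.001,0],
  [0,0,0,0,0],
  [0,-0.004,-0.002,0,0],
  [0,0,0,0.03,0],
  [0,0,0,0.06,0],
  [0,-0.02,0,0.06,-10],
  [0,-0.04,0.01,0.03,-10],
  [0,-0.05,0.02,0,-10],
  [0,-0.05,0.02,0,-10],
  [0,0,0,0,-10],
  [0,0,0,0,-10],
  [0,0,0,0,-10],
  [0,0,0,0,-10],
  [0,0,0,0,-10],
  [0,0,0,0,-10],
])

```text
t: 7.78
tool_pos: [0.4276, -0.1166, 0.2597]
tool_rot: [3.098, 0.482, 0.057]
contact_force: [0.1, 1.0, -0.8]
opening: 0.0
```

```bash
python3 - <<'E'
from h import *
o,p=shot('top','top5'); print(o['tool_pos'],o['contact_force'],o['tool_rot'],o['t'])
a=cv2.imread('pics/top5.png')[140:255,330:470]; cv2.imwrite('pics/top5c.png',cv2.resize(a,None,fx=5,fy=5,interpolation=cv2.INTER_CUBIC))
o,p=shot('wrist','w6'); 
E
```

```text
[ 0.42755451 -0.11657516  0.25967667] [ 0.06537323  1.01736548 -0.84456053] [3.09784891 0.48233577 0.05724897] 7.775
```

View pics/top5c.png

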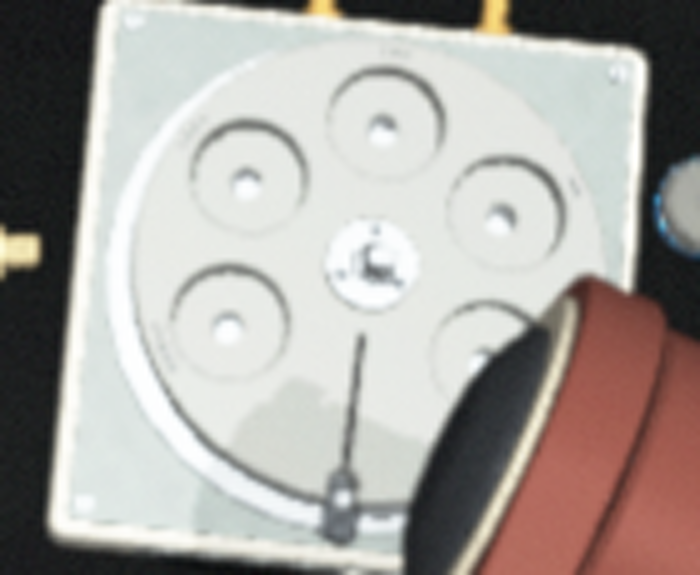

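View pics/w6.png

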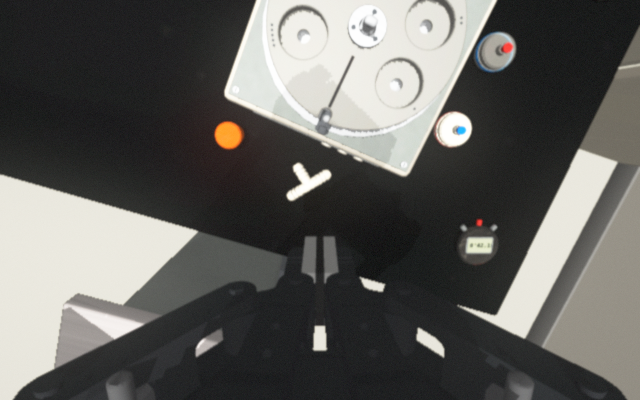

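```bash
python3 - <<'E'
from h import *
o,p=pickle.load(open('pics/top5.pkl','rb'))
f=lambda u,v,z: at(p,(u/5+330-0.4,v/5+140-.4),z)[:2]
h=f(372,264,.090)
B=lambda d:np.degrees(np.arctan2(d[1],d[0]))
print(h)
for k,off in [((386,123),180),((248,178),-120),((507,213),120),((231,323),-60),((342,490),0)]:
    d=f(*k,.084)-h; print((B(d)-off)%360,np.linalg.norm(d))
for v in [(340,524),(339,530)]: d=f(*v,.068)-h; print('block',B(d),np.linalg.norm(d))
C=[f(105,3,.048),f(648,50,.048),f(52,540,.048)]
print([B(C[0]-C[2]),B(C[0]-C[1])-90])
# predicted pin pix for yaw
for yaw in (174.1,173):
  a=np.radians(yaw)
  for R in (.0865,.0985):
    print(yaw,R,((proj(p,[h[0]+R*np.cos(a),h[1]+R*np.sin(a),.068])-[330-.4,140-.4])*5).round(1))
a=cv2.imread('pics/w6.png')[60:160,260:400]; cv2.imwrite('pics/w6c.png',cv2.resize(a,None,fx=5,fy=5,interpolation=cv2.INTER_CUBIC))
E
```

```text
[ 0.57503034 -0.11576173]
171.97066767247594 0.056749558877807464
172.52184919334402 0.056942200991654715
171.67863225459362 0.05673654425093652
172.0843233689864 0.05690241208459589
171.46110424222914 0.08543869513452881
block 173.1501346574712 0.09619207989198746
block 173.0553190249429 0.09849331157285
[np.float64(-5.983227059180338), np.float64(-5.193466059144981)]
174.1 0.0865 [346.2 499. ]
174.1 0.0985 [343.8 530.5]
173 0.0865 [341.8 498.5]
173 0.0985 [338.7 530. ]
```

View pics/w6c.png

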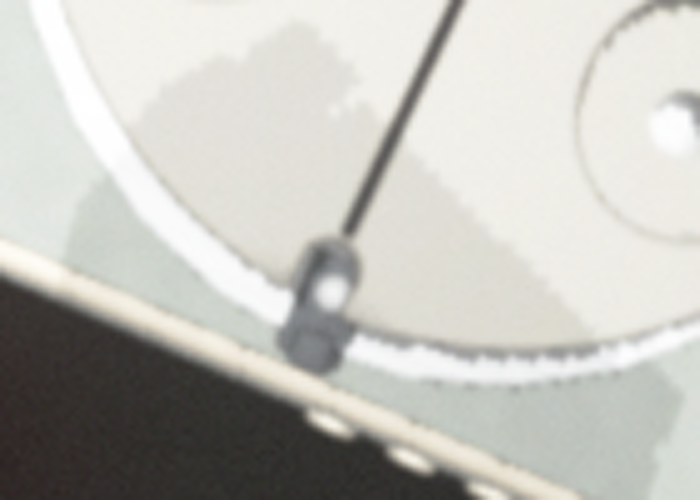

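```bash
python3 - <<'E'
from h import *
o,p=pickle.load(open('pics/w6.pkl','rb'))
f=lambda u,v,z: at(p,(u/5+260-0.4,v/5+60-.4),z,o)[:2]
B=lambda d:np.degrees(np.arctan2(d[1],d[0]))%360
h=at(p,(367,26),.090,o)[:2]
l1,l2=f(460,0,.084),f(346,235,.084); print('hub',h,'line',B(l2-l1),'from hub',B(l1-h),B(l2-h))
n=f(327,272,.084); print('notch',B(n-h),np.linalg.norm(n-h))
b=f(311,352,.068); print('block',B(b-h),np.linalg.norm(b-h))
b=f(330,290,.065); print('pinball',B(b-h),np.linalg.norm(b-h))
for q in [(304,33),(430,24),(400,84)]:
    d=at(p,q,.084,o)[:2]-h; print(B(d),np.linalg.norm(d))
E
```

```text
hub [ 0.57558466 -0.11737788] line 171.1147562675419 from hub 172.76195319869666 171.75373104079682
notch 171.57212792947934 0.08287182086546792
block 174.0981874344519 0.09801898116035862
pinball 173.24935562507073 0.08542870420634253
112.05793752050263 0.05543379726057414
290.77890475426886 0.05712191996208782
232.38096933812002 0.05797902941567474
```

Request:
step_arm([
  [0,0.03,0.002,-0.03,-8],
  [0,0.03,0.002,-0.04,-8],
  [0,0.03,0.002,-0.04,-4],
  [0,0.008,0.001,-0.03,0],
  [0,0,0,0,0],
])

```text
t: 8.5
tool_pos: [0.5284, -0.1102, 0.118]
tool_rot: [3.124, -0.048, 0.061]
contact_force: [-0.3, -0.4, 0.5]
opening: -0.0004
```

Request:
step_arm([
  [0,-0.002,0,-0.02,0],
  [0,0,0,-0.008,0],
  [0,0,0,-0.003,0],
  [0,0,0,-0.003,0],
  [0,0,0,-0.003,0],
])

```text
t: 9.12
tool_pos: [0.5279, -0.1116, 0.0838]
tool_rot: [3.121, -0.045, 0.072]
contact_force: [-1.0, 0.6, 5.1]
opening: 0.0001
```

Request:
step_arm([
  [0,0,0,-0.004,0],
  [0,0,-0.001,-0.004,0],
  [0,0,-0.001,-0.004,0],
])

```text
t: 9.5
tool_pos: [0.5281, -0.1137, 0.0748]
tool_rot: [3.121, -0.044, 0.07]
contact_force: [-3.2, 1.6, 5.3]
opening: -0.0001
```

Request:
step_arm([
  [0,0,0,-0.004,0],
  [0,0,0,-0.004,0],
  [0,0,0,-0.005,0],
  [0,0,0,-0.005,0],
])

```text
t: 10.0
tool_pos: [0.529, -0.1149, 0.0738]
tool_rot: [3.12, -0.04, 0.057]
contact_force: [-18.0, 6.1, 30.9]
opening: 0.0007
```

Request:
step_arm([
  [0,0,0,0.005,0],
  [0,0,0,0.03,0],
  [0,-0.02,0,0.05,0],
  [0,-0.02,0,0.04,0],
  [0,0,0,0,0],
])

```text
t: 10.62
tool_pos: [0.4889, -0.1151, 0.2043]
tool_rot: [3.118, -0.039, 0.063]
contact_force: [0.4, -0.4, 0.3]
opening: -0.0003
```

```bash
python3 - <<'E'
from h import *
o,p=shot('wrist','w7');print(o['tool_pos'],o['contact_force'],o['tool_rot'],o['t'])
o,p=shot('side','s7'); a=cv2.imread('pics/s7.png')[190:330,270:440]; cv2.imwrite('pics/s7c.png',cv2.resize(a,None,fx=4,fy=4,interpolation=cv2.INTER_CUBIC))
E
```

```text
[ 0.48889992 -0.11514184  0.2042958 ] [ 0.43031159 -0.37125613  0.25489116] [ 3.11830085 -0.03872518  0.06285579] 10.625
```

View pics/w7.png

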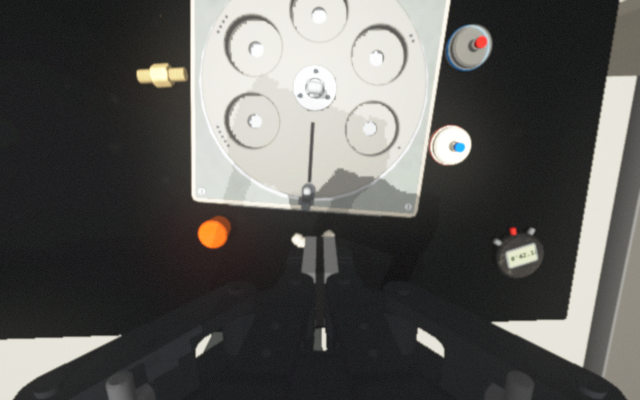

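View pics/s7c.png

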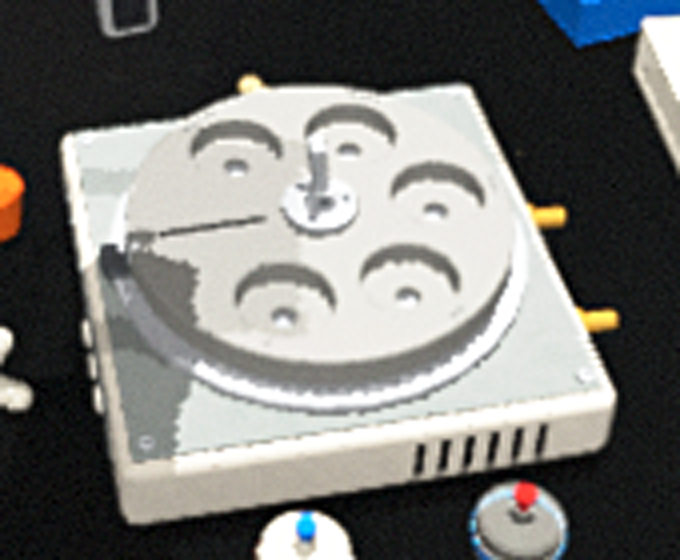

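Request:
step_arm([
  [0,0.02,0.001,-0.04,-2],
  [0,0.02,0.001,-0.04,-2],
  [0,0,0,-0.02,0],
  [0,0,0,0,0],
])

```text
t: 11.22
tool_pos: [0.5259, -0.1109, 0.09]
tool_rot: [3.119, -0.151, 0.037]
contact_force: [0.2, -0.6, -0.4]
opening: -0.0
```

Request:
step_arm([
  [0,0,0,0.013,0],
  [0,0.012,-0.001,0.002,0],
  [0,0.012,-0.001,0,0],
  [0,0.01,-0.001,0,0],
  [0,0.01,-0.001,0,0],
  [0,0,0,0,0],
])

```text
t: 11.98
tool_pos: [0.575, -0.1158, 0.1091]
tool_rot: [3.118, -0.15, 0.044]
contact_force: [0.2, 0.2, -0.9]
opening: 0.0
```

Request:
step_arm([
  [0,0.01,-0.001,-0.003,0],
  [0,0.01,-0.001,-0.003,0],
  [0,0.006,-0.001,0,0],
  [0,0,0,0,0],
])

```text
t: 12.48
tool_pos: [0.6027, -0.119, 0.1022]
tool_rot: [3.118, -0.15, 0.043]
contact_force: [0.6, 0.1, 0.3]
opening: 0.0001
```

```bash
python3 - <<'E'
from h import *
o,p=shot('side','s8');print(o['tool_pos'],o['contact_force'],o['tool_rot'],o['t']); a=cv2.imread('pics/s8.png')[190:330,270:440]; cv2.imwrite('pics/s8c.png',cv2.resize(a,None,fx=4,fy=4,interpolation=cv2.INTER_CUBIC))
E
```

```text
[ 0.60266731 -0.11896994  0.10216846] [0.63493402 0.06341049 0.30781395] [ 3.11814439 -0.15048583  0.04320994] 12.475
```

View pics/s8c.png

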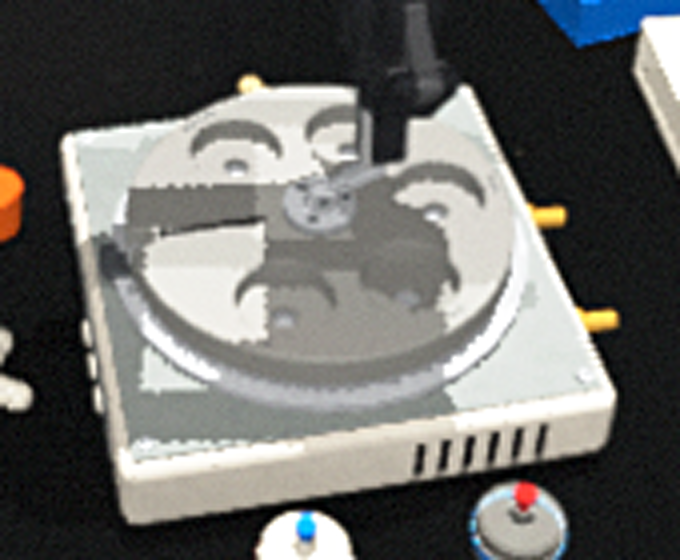

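The wing leans back under the finger. Now I'll press it flat.

Request:
step_arm([
  [0,-0.001,0,-0.006,0],
  [0,-0.001,0,-0.004,0],
  [0,0,0,-0.003,0],
  [0,0,0,-0.003,0],
])

```text
t: 13.02
tool_pos: [0.6017, -0.1193, 0.089]
tool_rot: [3.117, -0.151, 0.049]
contact_force: [-5.4, 2.3, 17.9]
opening: 0.0001
```

Request:
step_arm([
  [0,0,0,-0.002,0],
  [0,0,0,0.006,0],
  [0,0,0,0.03,0],
  [0,0,0,0.05,0],
  [0,-0.04,0,0.04,0],
  [0,-0.05,0,0,0],
  [0,-0.04,0,0,0],
  [0,0,0,0,0],
])

```text
t: 14.02
tool_pos: [0.4668, -0.119, 0.2167]
tool_rot: [3.117, -0.15, 0.046]
contact_force: [1.4, 0.2, -0.4]
opening: 0.0001
```

```bash
python3 - <<'E'
from h import *
o,p=shot('wrist','w9');print(o['tool_pos'],o['contact_force'],o['tool_rot'],o['t'])
a=cv2.imread('pics/w9.png')[0:240,180:480]; cv2.imwrite('pics/w9c.png',cv2.resize(a,None,fx=2.5,fy=2.5,interpolation=cv2.INTER_CUBIC))
o,p=shot('side','s9'); a=cv2.imread('pics/s9.png')[190:330,270:440]; cv2.imwrite('pics/s9c.png',cv2.resize(a,None,fx=4,fy=4,interpolation=cv2.INTER_CUBIC))
E
```

```text
[ 0.46675112 -0.11895205  0.21667772] [ 1.37853424  0.19193115 -0.40805377] [ 3.11657875 -0.1499667   0.04590715] 14.025
```

View pics/w9c.png

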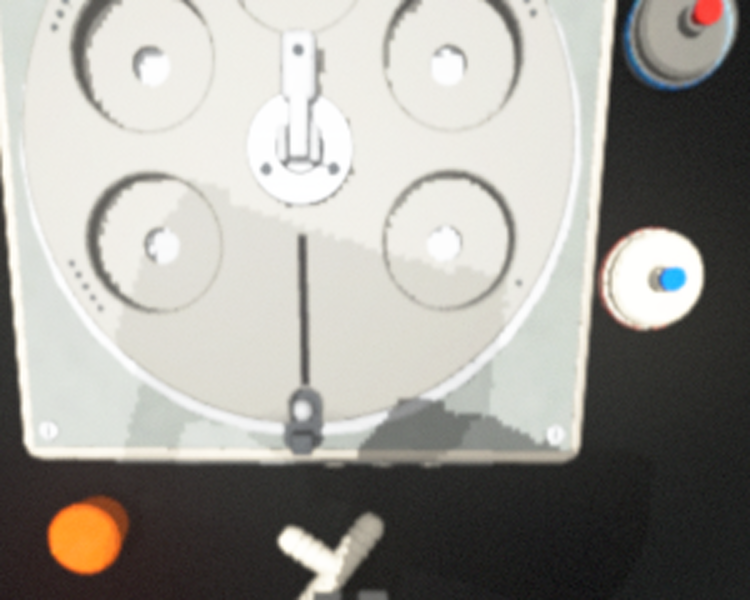

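View pics/s9c.png

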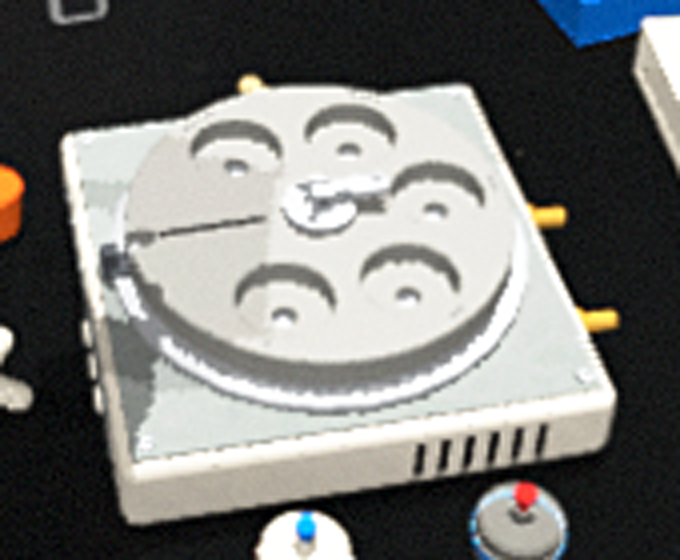

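The wing lies flat over the hub, the pin shows inside the notch (crop 302,408), the bystanders haven't moved and the hand is clear.

```bash
python3 -c "
from station import ctrl
print(ctrl.finish_job())"
```

```text
the job is handed in; nothing more can be done
None
```

I turned the carousel until its notch was over the pin, pressed it home, folded the latch wing flat towards the back, and handed the job in at about 14 s. No verdict is reported.

- **Turning:** a closed fingertip in one pocket pushed the carousel about 122° anticlockwise. My measurements then put the notch 1–2° short of the pin. A small extra nudge in the pocket did not move it, so I closed the gap by dragging about 2 mm sideways while pressing on the blank area.
- **Pressing home:** the carousel dropped onto the pin. The fingertip stopped at 73.8 mm with about 31 N downward (about 36 N in total), and the seated top should be at 74 mm.
- **Latch:** the wing was pressed down until the fingertip was at 89.0 mm with 18 N. That is the height of its upper face when flat.
- **Last pictures:** they show the wing flat, the pin inside the notch and the hand clear, about 0.13 m above the latch. The stopper and both cassettes were in view and in place. The brass union was last seen in place just before I folded the latch.
- **Disagreements:** the top and wrist cameras differed by 2–3 mm on the spindle axis and by about 1° on the pin's bearing. I did not measure the final notch-to-pin distance beyond seeing the pin in the notch.

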